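# Close the soil mill: hook the cover under its keeper lip, lay it flat and bolt it

## Robot

A 6-joint arm with a two-finger parallel gripper is mounted at the origin on a cart in front of the work surface, level with it; the furniture and walls round the work are solid. World frame = base frame: x ahead of the robot, y to its left, z up, the work surface at z = 0. Lengths are in m, angles in rad, forces in N, time in s.
With the tool pointing down it reaches from about 0.35 to 0.85 m from the base axis. Payload 8.1 kg.
Tool frame: the origin (TCP) lies at the centre of the arm's flange, where the gripper is bolted on; the fingertips stand 186 mm ahead of it and the grasp point (between the pads) lies 167 mm ahead of it; z points along the fingers, y is the line along which they close (so a half turn about z gives the same grasp; the last joint's range is limited). The gripper opens to 93 mm and grips with 3 to 60 N. Pads are 15 mm wide; open, the fingers measure 128 mm over their backs; the gripper's body (75 mm by 188 mm) begins 65 mm behind the grasp point.
Start: joints at [-1.394, 0.13, 1.488, -0, 1.523, -0.085], TCP at [0.155, -0.58, 0.405] pointing down, gripper open.
Joint ranges: [-2.96, 2.96], [-0.89, 2.26], [0.02, 2.5], [-1.34, 4.48], [0, 2.73], [-2.66, 2.66]. Speed limits (rad/s): [2.39, 2.39, 2.79, 3.14, 3.14, 3.14].

## Interface

Orientations are given as a rotation vector (axis times angle).
In Python, from plant import read_state, read_camera, camera_params, robot gives the robot as it stands.
- The arm moves only by the tool carry_out, never from a script. Its argument "targets" is a list of rows, each an object of numbers: "hand": the opening in per cent of the stroke, from 0 (shut) to 100 (fully open); "x", "y", "z": the shift along the tool's x, y, z in m; "ax", "ay", "az": the turn, a rotation vector about the tool's x, y, z in rad. In form: [{"hand": .., "x": .., "y": .., "z": .., "ax": .., "ay": .., "az": ..}, ...]. A call has 1 to 8 rows; each row is the pose to reach, as a shift and turn from the pose commanded when the call began, along the tool's axes at that moment; what a row does not reach only later rows make up. A row lasts 1/8 s, in which the tool goes at most 62.5 mm and 10.7 degrees, less where a joint would pass 70% of its speed; a pose out of reach is approached as far as the arm can. A call with a gripper value outside its range is refused whole. The fingers move at their own pace and stop on an object; "newtons" is the grip in N (left out, the last holds). Time passes only in rows, so rows that repeat a pose let the fingers close. It gives the time, the measured TCP pose, the force, the opening and the grip force at its end, in the units of the state.
- read_state(): the state, without advancing time (a new reading comes with each control period).
- read_camera(name): name is "scene" or "top"; returns (picture, depth): 400x640x3 uint8, blue, green, red; 400x640 float32, m along the optical axis (not along the pixel's ray), 0 where there is no reading.
- camera_params(name): a dict with "fx", "fy", "cx", "cy" (pixels), "position" and "rotation" of the camera in the world. Camera axes: x right, y up, looking along -z (the intrinsics and any distortion apply to the point x, -y, -z); pixel columns grow to the right and rows downward; lengths in m; the calibration is good to about 2 mm. A picture is of the moment at which its call begins. camera_params takes no time and is no camera call.
- robot.close_job(): hands the job in; it is judged then, once.
The state is a dict: "t": time; "q": joint angles; "dq": joint speeds; "joint_torque": joint torques, N m; "tool_pos": TCP position; "orientation": TCP orientation; "force": force on the tool from outside, world axes, zero at the start; "wrist_torque": the same for the moment, N m; "opening": finger opening in m; "gripper_force": force on a finger pad.
Only numpy, scipy, OpenCV 4.12 (cv2) and the standard library are available. Lean on these libraries where they do the work, as an engineer would, in place of code of your own. Each camera call takes 0.05 s, during which the arm holds its last target. There are 200 camera calls.

## Task

The bench soil mill stands open and its loose steel cover lies on the bench beside it. Put the cover back: tilt its narrow end in under the keeper lip at the back of the feed opening, lower it flat into its recess, then slide the bolt fully home over its front edge. Leave the moisture cans and the stopwatch where they are.

Things in the scene. Friction and masses are not known exactly. Their poses are not given: they have to be found in the camera images.
- cover: Loose plain steel cover plate with a dark bridge handle on top, 0.45 kg, starts flat on the bench, handle up, to the right of the mill. 130 mm long (its x), 110 mm wide (its y), 9 mm thick; the last 21.5 mm at its +x end is a narrower and thinner tongue, 96 mm wide, 6 mm thick, flush below. Origin: centre of the underside (65 mm from either end); z up through the handle.
- cover_handle (a point): Middle of the handle's bar on the cover, on the cover's centre line, 41 mm above the cover's underside. The bar is straight, 100 mm long along the cover's x, 14 mm wide (y), 12 mm high (its underside 26 mm clear of the plate), with a post 42 mm either side of the middle. The space beside it is free; the centre of mass lies within 5 mm of under it.
- cover_narrow_end (a point): Middle of the lower edge at the end of the cover's narrow (+x) tongue.
- mill: Grey bench soil mill, fixed, with a motor on its left side (+y, to y = 234 mm, up to 120 mm high) and a white deck 110 mm above the bench, x = -148 to 108, y = -98 to 98 mm in the mill's frame; the drawer in its front stays shut. Origin: on the bench under the recess centre. x points from the bolt (front) to the keeper lip (back), away from the robot at zero yaw; turned by up to 0.3 rad.
- recess_seat (a point): Centre of the ledge in the recess, 101 mm above the bench, axes as the mill's: a seated cover has its origin here and its axes along these. The recess is 9 mm deep (cover flush with the deck), 136 mm long (x = -68 to 68) and 118 mm wide, around the feed opening with its grate. At the back, x = 52 to 68 mm, steel cheeks narrow it to 102 mm, so that only the narrow end fits in.
- keeper_lip (a point): Middle of the lower front edge of the keeper lip, a 4 mm steel strip 120 mm wide over the last 18 mm of the recess. Its underside flares from 10 mm above the ledge at the back wall to 16.5 mm at this edge; no steel there is over 24 mm above the ledge. Tilted about 20 degrees, narrow end down, the cover goes in with 3 mm play above it, in x and on each side; it cannot go in flat.
- bolt_knob (a point): Gripping point of the bolt's upright round knob, 18 mm in diameter, 34 mm tall; this point is 10 mm below the knob's top and 142 mm above the bench; guide straps beside it reach up to 121 mm above the bench. The bolt is a flat steel bar, 31 mm wide and 6 mm thick, sliding along the mill's x on the deck's centre line, 2 mm above the deck; its nose is 41 mm ahead of the knob's axis. The knob's axis is 120 mm in front of the recess centre when drawn back, 95 mm when home.
- bolt (a joint): Travel of the bolt in m: 0 is drawn back, 0.025 is fully home against its stop, its nose over the cover's front edge by about 11 mm. It takes about 2.5 N to slide and stays where it is left; starts at 0 to 0.006; pinch or push the knob.
- can_a: Small open aluminium moisture can, 54 mm across, 30 mm high; to be left alone. Origin: centre of its underside.
- can_b: Small open aluminium moisture can, 56 mm across, 30 mm high; to be left alone. Origin: centre of its underside.
- stopwatch: Black stopwatch lying on the bench, 70 x 58 x 16 mm; to be left alone. Origin: centre of its underside.

How it is judged:
On the way:
1. the cover lies flat in its recess, narrow end under the keeper lip, with the bolt still drawn back (x of cover_narrow_end in the frame of recess_seat between 0.06 and 0.07 m and z of each of cover, cover_narrow_end in the frame of recess_seat below 0.004 m and horizontal distance between cover and recess_seat below 0.006 m and angle between the z axis of cover and the z axis of recess_seat, either way round below 0.04 rad and value of joint bolt below 0.01 m), for 0.2 s.
At the end, for the whole second after the job is handed in: The cover lies flat on the ledge of the recess (within 3 mm in height and 0.03 rad), within 6 mm of the recess centre, its narrow end under the keeper lip, the bolt at least 22 of its 25 mm home over the front edge, everything at rest and released (x of cover_narrow_end in the frame of recess_seat between 0.06 and 0.07 m and z of each of cover, cover_narrow_end in the frame of recess_seat below 0.003 m and horizontal distance between cover and recess_seat below 0.006 m and angle between the z axis of cover and the z axis of recess_seat, either way round below 0.03 rad and value of joint bolt above 0.022 m and linear speed of cover below 0.01 m/s and velocity of joint bolt below 0.005 m/s); the robot touches nothing.
It fails at once if a moisture can or the stopwatch is shifted by more than 20 mm (distance of any of can_a, can_b, stopwatch from where it was at the start of the episode above 0.02 m).
It also fails if it takes over 51 s, if anything falls off the work surface, if the arm or the gripper's body presses on something with over 40 N, if the wrist force passes 120 N, or if a joint passes its speed limit or range.

## Working session

There is one attempt and no reset: what is moved stays moved. The work goes in short steps, Python scripts to look and compute and a tool call to move; the robot and the scene stay as the last step left them, time stands still between calls to the robot, and variables do not carry over. Pictures are saved under pics/ and viewed, at most 10 in all, crops included, and the job is handed in when it is done.

Besides the shell and the picture viewer there is one more tool, called after ">>>" as name([rows], argument=value, ...), one row to a line, values as JSON. carry_out: Moves the arm, as the interface text tells. Its arguments: {"type":"object","properties":{"targets":{"type":"array","items":{"type":"object","properties":{"hand":{"type":"number"},"x":{"type":"number"},"y":{"type":"number"},"z":{"type":"number"},"ax":{"type":"number"},"ay":{"type":"number"},"az":{"type":"number"}}}},"newtons":{"type":"number"}},"required":["targets"]}

```bash
mkdir -p pics; ls; cat > h.py <<'E'
import numpy as np, cv2
from scipy.spatial.transform import Rotation as R
from plant import read_state, read_camera, camera_params, robot
def cloud(name):
    im,d=read_camera(name); p=camera_params(name)
    v,u=np.mgrid[0:400,0:640]
    P=np.stack([(u-p['cx'])/p['fx']*d,-(v-p['cy'])/p['fy']*d,-d],-1)
    Rm=np.array(p['rotation'])
    if Rm.shape!=(3,3): Rm=R.from_rotvec(Rm).as_matrix() if Rm.size==3 else R.from_quat(Rm).as_matrix()
    W=P@Rm.T+np.array(p['position']); W[d==0]=np.nan
    return im,W
E
python3 - <<'E'
from h import *
for n in ['top','scene']:
    print(camera_params(n)); im,W=cloud(n); cv2.imwrite(f'pics/{n}0.png',im); np.save(n+'0.npy',W)
print(read_state())
E
```

```text
pics
{'fx': 485.94460014150155, 'fy': 485.94460014150155, 'cx': 323.8834108445689, 'cy': 195.25000726731938, 'position': array([0.387349  , 0.09470858, 1.47180916]), 'rotation': array([ 0.10984471, -0.11301701, -1.5648301 ])}
{'fx': 451.3591158454515, 'fy': 451.3591158454515, 'cx': 319.11060387548247, 'cy': 194.56738988198242, 'position': array([-0.18507115,  1.02127312,  0.99273028]), 'rotation': array([ 0.40869769, -1.15245862, -2.22900337])}
{'t': 0.1, 'q': array([-1.39442799e+00,  1.31039206e-01,  1.48915906e+00, -2.22634364e-06,
        1.52297642e+00, -8.53967673e-02]), 'dq': array([ 0.0012336 , -0.00079446, -0.00231961, -0.0006637 ,  0.00034538,
        0.00128897]), 'joint_torque': array([ 2.06271390e-03, -5.61340642e+01, -4.93095016e+01,  7.71923969e-02,
        2.92172522e-02, -7.73844681e-05]), 'tool_pos': array([ 0.15525897, -0.57935474,  0.40382606]), 'orientation': array([-3.11315613e+00, -4.09800656e-01,  1.16425781e-04]), 'force': array([-0.03553017,  0.25057922, -0.44891827]), 'wrist_torque': array([ 0.05127589,  0.01889389, -0.04736641]), 'gripper_force': 0.0, 'opening': 0.09325012758276796}
```

View pics/top0.png

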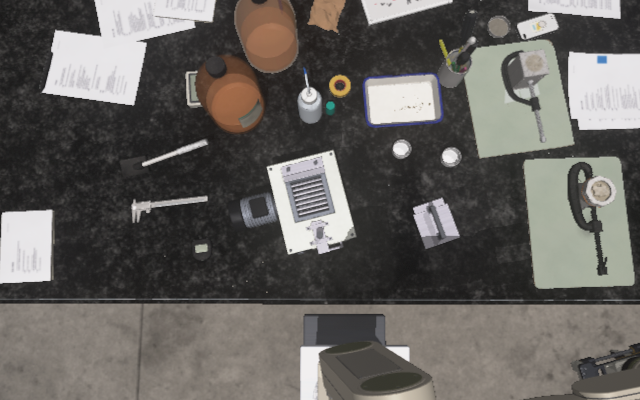

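View pics/scene0.png

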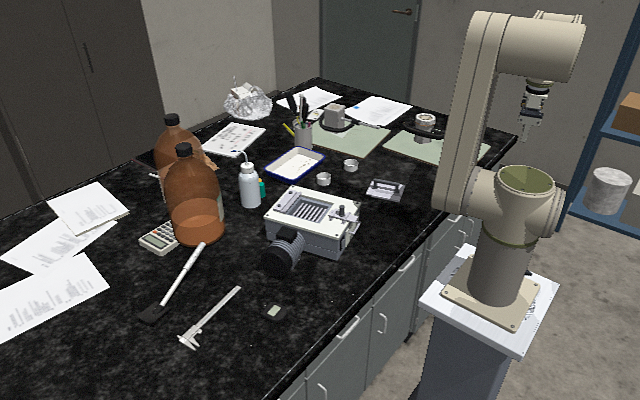

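The top view shows the mill at about (312,203), the cover at (436,223), the cans at (401,149) and (451,157), and the stopwatch at (202,250). The scene view agrees. Next I'll take enlarged crops.

```bash
python3 - <<'E'
from h import *
im=cv2.imread('pics/top0.png')
a=cv2.resize(im[145:257,265:361],None,fx=5,fy=5,interpolation=cv2.INTER_CUBIC)
b=cv2.resize(im[190:253,408:466],None,fx=5,fy=5,interpolation=cv2.INTER_CUBIC)
c=np.zeros((560,480+290,3),np.uint8);c[:,:480]=a;c[:315,480:]=b
cv2.imwrite('pics/crop1.png',c)
W=np.load('top0.npy')
for n,(u0,u1,v0,v1) in dict(cover=(405,470,190,255),mill=(262,362,145,260)).items():
    P=W[v0:v1,u0:u1].reshape(-1,3); P=P[~np.isnan(P[:,0])]
    print(n,np.histogram(P[:,2],bins=np.arange(-.012,.16,.004)))
    lo=[.004,.014] if n=='cover' else [.105,.117]
    Q=P[(P[:,2]>lo[0])&(P[:,2]<lo[1])]
    if n=='cover': Q=P[(P[:,2]>.004)]
    r=cv2.minAreaRect((Q[:,:2]*1000).astype(np.float32)); print(r,len(Q),np.median(Q[:,2]))
    H=P[(P[:,2]>.034)&(P[:,2]<.06)] if n=='cover' else P[P[:,2]>.135]
    print(len(H),H.mean(0)); print(cv2.minAreaRect((H[:,:2]*1000).astype(np.float32)))
E
```

```text
cover (array([  12,  253,  969, 1229,  743,  576,  205,   34,    1,    3,    4,
          3,   10,   31,   69,   56,    9,    0,    0,    0,    0,    0,
          0,    0,    0,    0,    0,    0,    0,    0,    0,    0,    0,
          0,    0,    0,    0,    0,    0,    0,    0,    0]), array([-0.012, -0.008, -0.004,  0.   ,  0.004,  0.008,  0.012,  0.016,
        0.02 ,  0.024,  0.028,  0.032,  0.036,  0.04 ,  0.044,  0.048,
        0.052,  0.056,  0.06 ,  0.064,  0.068,  0.072,  0.076,  0.08 ,
        0.084,  0.088,  0.092,  0.096,  0.1  ,  0.104,  0.108,  0.112,
        0.116,  0.12 ,  0.124,  0.128,  0.132,  0.136,  0.14 ,  0.144,
        0.148,  0.152,  0.156]))
((517.3013916015625, -250.45791625976562), (194.20240783691406, 196.31997680664062), 88.78874969482422) 1744 0.008781707525235438
177 [ 0.51288828 -0.24155253  0.04639614]
((513.833251953125, -242.22779846191406), (99.02982330322266, 15.16513729095459), 18.853818893432617)
mill (array([  20,  399, 1684, 1922,  583,   35,    0,    1,    1,    1,    1,
          2,    1,   12,   86,  283,  207,   32,   34,   36,   28,   33,
         46,   68,  210,  275,  111,  221,  398,  730, 1823, 1077,  545,
        426,   84,    5,    0,    0,    0,    2,   18,   15]), array([-0.012, -0.008, -0.004,  0.   ,  0.004,  0.008,  0.012,  0.016,
        0.02 ,  0.024,  0.028,  0.032,  0.036,  0.04 ,  0.044,  0.048,
        0.052,  0.056,  0.06 ,  0.064,  0.068,  0.072,  0.076,  0.08 ,
        0.084,  0.088,  0.092,  0.096,  0.1  ,  0.104,  0.108,  0.112,
        0.116,  0.12 ,  0.124,  0.128,  0.132,  0.136,  0.14 ,  0.144,
        0.148,  0.152,  0.156]))
((549.6815185546875, 148.61233520507812), (276.73931884765625, 238.56130981445312), 14.63656997680664) 3658 0.11065402754360731
35 [0.46863797 0.10586948 0.15135539]
((468.52392578125, 105.24565124511719), (16.299375534057617, 14.011033058166504), 89.91524505615234)
```

View pics/crop1.png

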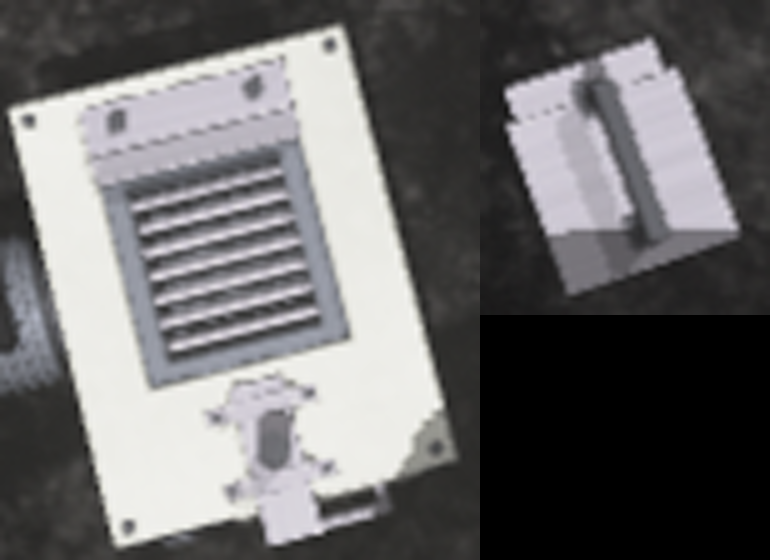

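The mill's deck corners in the crop are (10,106), (343,24), (455,458) and (117,548), and its lip is at the top (the back). The cover's tongue also points up the picture (+x world). The knob top is at about (277,424).

```bash
cat >> h.py <<'E'
def ray(name,uv,z):
    p=camera_params(name); uv=np.atleast_2d(uv).astype(float)
    Rm=R.from_rotvec(p['rotation']).as_matrix(); o=np.array(p['position'])
    d=np.c_[(uv[:,0]-p['cx'])/p['fx'],-(uv[:,1]-p['cy'])/p['fy'],-np.ones(len(uv))]@Rm.T
    return o+d*((np.broadcast_to(z,len(uv))-o[2])/d[:,2])[:,None]
def fit2(m,w):
    m=np.array(m,float);w=np.array(w)[:,:2];a=m-m.mean(0);b=w-w.mean(0)
    th=np.arctan2((a[:,0]*b[:,1]-a[:,1]*b[:,0]).sum(),(a*b).sum())
    c,s=np.cos(th),np.sin(th);M=np.array([[c,-s],[s,c]]);t=w.mean(0)-M@m.mean(0)
    return th,t,w-(m@M.T+t)
E
python3 - <<'E'
from h import *
o=lambda L,u,v:(np.array(L)+.5)/5-.5+[u,v]
np.set_printoptions(precision=4,suppress=True)
w=ray('top',o([(10,106),(343,24),(455,458),(117,548)],265,145),.110)
th,t,r=fit2([(.108,.098),(.108,-.098),(-.148,-.098),(-.148,.098)],w);print('mill',th,t);print(r)
# recess front ledge corners: deck edge
w=ray('top',o([(151,388),(351,338)],265,145),.110);print('recess front',w);
M=lambda x,y:t+np.array([x*np.cos(th)-y*np.sin(th),x*np.sin(th)+y*np.cos(th)])
print(M(-.068,.059),M(-.068,-.059))
# keeper lip front edge top? 
k=ray('top',o([(277,424)],265,145),.152);print('knob',k, 'bolt0 pred',M(-.12,0),M(-.095,0))
c=[(25,88),(174,37),(28,125),(200,70),(258,237),(90,296)]
w=ray('top',o(c,408,190),[.006,.006,.009,.009,.009,.009])
th2,t2,r=fit2([(.065,.048),(.065,-.048),(.0435,.055),(.0435,-.055),(-.065,-.055),(-.065,.055)],w);print('cover',th2,t2);print(r)
# depth-based deck plane height & handle
W=np.load('top0.npy');P=W[190:255,405:470].reshape(-1,3)
c,s=np.cos(th2),np.sin(th2);q=(P[:,:2]-t2)@np.array([[c,-s],[s,c]])
h=P[(abs(q[:,0])<.035)&(abs(q[:,1])<.02)&(P[:,2]>.035)];print('handle depth',h.mean(0),len(h))
print('cans',ray('top',[(401,149),(451,157)],.03))
E
```

```text
mill 0.2520331843174715 [0.5853 0.1342]
[[ 0.0009  0.    ]
 [ 0.0006 -0.0003]
 [ 0.0001  0.0008]
 [-0.0016 -0.0006]]
recess front [[0.5053 0.1737 0.11  ]
 [0.5339 0.0613 0.11  ]]
[0.5048 0.1743] [0.5342 0.0601]
knob [[0.4822 0.1026 0.152 ]] bolt0 pred [0.4691 0.1042] [0.4933 0.1105]
cover 0.32110319942104554 [ 0.5146 -0.244 ]
[[-0.0001  0.0004]
 [ 0.0012 -0.0001]
 [-0.0004 -0.0002]
 [-0.0012 -0.001 ]
 [ 0.0007  0.0017]
 [-0.0002 -0.0007]]
handle depth [ 0.5131 -0.2415  0.0467] 124
cans [[ 0.7362 -0.1419  0.03  ]
 [ 0.7119 -0.2931  0.03  ]]
```

```bash
cat >> h.py <<'E'
MTH,MT=0.2520,np.array([.5853,.1342,.101])   # recess seat
def mill(x,y,z): return MT+R.from_euler('z',MTH).apply([x,y,z])
def goal(g,yaw,pitch=0):
    Rt=(R.from_euler('z',yaw)*R.from_euler('y',pitch)).as_matrix()@np.diag([1,-1,-1.])
    return np.array(g)-.167*Rt[:,2],Rt
def rel(*goals):
    s=read_state();R0=R.from_rotvec(s['orientation']).as_matrix()
    print('t',s['t'],'F',np.round(s['force'],1),'open',round(s['opening'],4),'gf',round(s['gripper_force'],1))
    print('grasp pt',np.round(s['tool_pos']+.167*R0[:,2],4),'tool x in world',np.round(R0[:,0],3),'tool z',np.round(R0[:,2],4))
    for p,Rt in goals:
        print('shift',np.round(R0.T@(p-s['tool_pos']),4),'turn',np.round(R.from_matrix(R0.T@Rt).as_rotvec(),4))
E
python3 - <<'E'
from h import *
rel(goal([.5140,-.2430,.14],.321),goal([.5140,-.2430,.042],.321))
# scene-camera check of handle, deck, knob via depth
im,W=cloud('scene')
a=cv2.resize(im[175:265,255:415],None,fx=5,fy=5,interpolation=cv2.INTER_CUBIC);cv2.imwrite('pics/crop2.png',a)
E
```

```text
t 0.1 F [-0.   0.3 -0.4] open 0.0933 gf 0.0
grasp pt [ 0.1552 -0.5791  0.2368] tool x in world [0.966 0.259 0.   ] tool z [-3.0e-04  1.6e-03 -1.0e+00]
shift [ 0.4336 -0.2319  0.0972] turn [-0.0016 -0.0002 -0.0592]
shift [ 0.4335 -0.2318  0.1952] turn [-0.0016 -0.0002 -0.0592]
```

View pics/crop2.png

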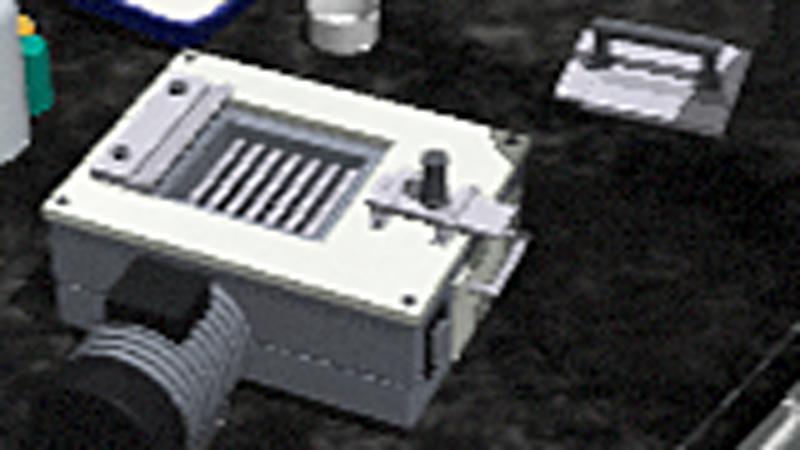

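The scene crop shows the deck corners at about (43,210), (190,50), (530,138) and (418,318), and the knob top at (434,156).

```bash
python3 - <<'E'
from h import *
np.set_printoptions(precision=4,suppress=True)
o=lambda L:(np.array(L)+.5)/5-.5+[255,175]
w=ray('scene',o([(43,210),(190,50),(530,138),(418,318)]),.110)
th,t,r=fit2([(.108,.098),(.108,-.098),(-.148,-.098),(-.148,.098)],w);print('mill',th,t);print(r)
k=ray('scene',o([(434,156)]),.152)[0];print('knob',k,R.from_euler('z',-MTH).apply(k-MT))
print('handle ends',ray('scene',o([(597,22),(722,46)]),.047))
E
```

```text
mill 0.253376953300399 [0.5813 0.1319]
[[-0.0001  0.002 ]
 [-0.0015 -0.0021]
 [ 0.0018 -0.0008]
 [-0.0002  0.0009]]
knob [0.4694 0.1009 0.152 ] [-0.1206 -0.0034  0.051 ]
handle ends [[ 0.556  -0.2291  0.047 ]
 [ 0.4649 -0.2602  0.047 ]]
```

>>> carry_out([
  {"hand": 60,"x": 0.434,"y": -0.232,"z": 0.097,"ax": -0.002,"ay": 0,"az": -0.059},
  {"hand": 60,"x": 0.434,"y": -0.232,"z": 0.097,"ax": -0.002,"ay": 0,"az": -0.059},
  {"hand": 60,"x": 0.434,"y": -0.232,"z": 0.097,"ax": -0.002,"ay": 0,"az": -0.059},
  {"hand": 60,"x": 0.434,"y": -0.232,"z": 0.097,"ax": -0.002,"ay": 0,"az": -0.059},
  {"hand": 60,"x": 0.434,"y": -0.232,"z": 0.097,"ax": -0.002,"ay": 0,"az": -0.059},
  {"hand": 60,"x": 0.434,"y": -0.232,"z": 0.097,"ax": -0.002,"ay": 0,"az": -0.059},
  {"hand": 60,"x": 0.434,"y": -0.232,"z": 0.097,"ax": -0.002,"ay": 0,"az": -0.059},
  {"hand": 60,"x": 0.434,"y": -0.232,"z": 0.097,"ax": -0.002,"ay": 0,"az": -0.059},
])

```text
t: 1.15
tool_pos: [0.5145, -0.2425, 0.3076]
orientation: [3.099, 0.501, 0.0]
force: [1.2, -2.0, -0.4]
opening: 0.0561
gripper_force: 0.0
```

>>> carry_out([
  {"hand": 60,"z": 0.05},
  {"hand": 60,"z": 0.08},
  {"hand": 60,"z": 0.098},
  {"hand": 60,"z": 0.098},
  {"hand": 60,"z": 0.098},
])

```text
schema error: expected keys hand, x, y, z, ax, ay, az
```

>>> carry_out([
  {"hand": 0},
  {"hand": 0},
  {"hand": 0},
  {"hand": 0},
  {"hand": 0},
  {"hand": 0},
  {"hand": 0},
], newtons=55)

```text
schema error: expected keys hand, x, y, z, ax, ay, az
```

```bash
python3 - <<'E'
from h import *
rel(goal([.5140,-.2430,.20],.321))
im,W=cloud('top')
b=cv2.resize(im[170:263,390:486],None,fx=6,fy=6,interpolation=cv2.INTER_CUBIC);cv2.imwrite('pics/grip.png',b)
E
```

```text
t 1.15 F [ 1.2 -2.  -0.4] open 0.0561 gf 0.0
grasp pt [ 0.5146 -0.2429  0.1406] tool x in world [ 0.949  0.315 -0.   ] tool z [ 6.e-04 -2.e-03 -1.e+00]
shift [-0.0006  0.0004 -0.0594] turn [ 0.0021  0.0001 -0.0002]
```

All keys are required.

>>> carry_out([
  {"hand": 60,"x": 0,"y": 0,"z": 0.05,"ax": 0.002,"ay": 0,"az": 0},
  {"hand": 60,"x": 0,"y": 0,"z": 0.08,"ax": 0.002,"ay": 0,"az": 0},
  {"hand": 60,"x": 0,"y": 0,"z": 0.098,"ax": 0.002,"ay": 0,"az": 0},
  {"hand": 60,"x": 0,"y": 0,"z": 0.098,"ax": 0.002,"ay": 0,"az": 0},
  {"hand": 60,"x": 0,"y": 0,"z": 0.098,"ax": 0.002,"ay": 0,"az": 0},
])

```text
t: 1.82
tool_pos: [0.514, -0.2449, 0.2115]
orientation: [3.1, 0.501, 0.002]
force: [0.8, 0.3, -0.3]
opening: 0.056
gripper_force: 0.0
```

>>> carry_out([
  {"hand": 0,"x": 0,"y": 0,"z": 0,"ax": 0,"ay": 0,"az": 0},
  {"hand": 0,"x": 0,"y": 0,"z": 0,"ax": 0,"ay": 0,"az": 0},
  {"hand": 0,"x": 0,"y": 0,"z": 0,"ax": 0,"ay": 0,"az": 0},
  {"hand": 0,"x": 0,"y": 0,"z": 0,"ax": 0,"ay": 0,"az": 0},
  {"hand": 0,"x": 0,"y": 0,"z": 0,"ax": 0,"ay": 0,"az": 0},
  {"hand": 0,"x": 0,"y": 0,"z": 0,"ax": 0,"ay": 0,"az": 0},
], newtons=55)

```text
t: 2.58
tool_pos: [0.5134, -0.2444, 0.2101]
orientation: [3.101, 0.502, -0.0]
force: [-1.0, -0.5, 1.2]
opening: 0.0136
gripper_force: 55.0
```

```bash
python3 - <<'E'
from h import *
rel(goal([.5140,-.2430,.20],.321))
im,W=cloud('top')
b=cv2.resize(im[170:263,390:486],None,fx=6,fy=6,interpolation=cv2.INTER_CUBIC);cv2.imwrite('pics/grip.png',b)
E
```

```text
t 2.575 F [-1.  -0.5  1.2] open 0.0136 gf 55.0
grasp pt [ 0.5134 -0.2444  0.0431] tool x in world [ 0.949  0.315 -0.   ] tool z [-1.e-04 -0.e+00 -1.e+00]
shift [ 0.001  -0.0011 -0.1569] turn [ 0.      0.0001 -0.0001]
```

>>> carry_out([
  {"hand": 0,"x": 0,"y": 0,"z": -0.02,"ax": 0,"ay": 0,"az": 0},
  {"hand": 0,"x": 0,"y": 0,"z": -0.06,"ax": 0,"ay": 0,"az": 0},
  {"hand": 0,"x": 0,"y": 0,"z": -0.11,"ax": 0,"ay": 0,"az": 0},
  {"hand": 0,"x": 0,"y": 0,"z": -0.17,"ax": 0,"ay": 0,"az": 0},
  {"hand": 0,"x": 0,"y": 0,"z": -0.22,"ax": 0,"ay": 0,"az": 0},
  {"hand": 0,"x": 0,"y": 0,"z": -0.22,"ax": 0,"ay": 0,"az": 0},
])

```text
t: 3.38
tool_pos: [0.5141, -0.2447, 0.4369]
orientation: [3.095, 0.501, 0.013]
force: [0.4, 0.2, -5.1]
opening: 0.0137
gripper_force: 55.0
```

```bash
python3 - <<'E'
from h import *
rel(goal(mill(-.031,0,.14),MTH,0),goal(mill(-.031,0,.14),MTH,np.radians(20)))
E
```

```text
t 3.375 F [ 0.4  0.2 -5.1] open 0.0137 gf 55.0
grasp pt [ 0.5156 -0.2456  0.2699] tool x in world [0.949 0.315 0.007] tool z [ 0.009  -0.0052 -0.9999]
shift [ 0.1559 -0.3395  0.0273] turn [ 0.0076 -0.0072  0.0688]
shift [ 0.2128 -0.3357  0.0378] turn [ 0.0195 -0.3561  0.0668]
```

>>> carry_out([
  {"hand": 0,"x": 0.02,"y": -0.05,"z": 0.003,"ax": 0.007,"ay": -0.05,"az": 0.02},
  {"hand": 0,"x": 0.05,"y": -0.1,"z": 0.006,"ax": 0.01,"ay": -0.1,"az": 0.03},
  {"hand": 0,"x": 0.08,"y": -0.15,"z": 0.012,"ax": 0.012,"ay": -0.15,"az": 0.04},
  {"hand": 0,"x": 0.11,"y": -0.2,"z": 0.018,"ax": 0.014,"ay": -0.2,"az": 0.05},
  {"hand": 0,"x": 0.145,"y": -0.25,"z": 0.024,"ax": 0.016,"ay": -0.25,"az": 0.06},
  {"hand": 0,"x": 0.18,"y": -0.3,"z": 0.032,"ax": 0.018,"ay": -0.3,"az": 0.066},
  {"hand": 0,"x": 0.213,"y": -0.336,"z": 0.038,"ax": 0.0195,"ay": -0.356,"az": 0.067},
  {"hand": 0,"x": 0.213,"y": -0.336,"z": 0.038,"ax": 0.0195,"ay": -0.356,"az": 0.067},
])

```text
t: 4.38
tool_pos: [0.6095, 0.1451, 0.3871]
orientation: [3.028, 0.392, -0.559]
force: [0.5, -0.3, -5.2]
opening: 0.0133
gripper_force: 55.0
```

>>> carry_out([
  {"hand": 0,"x": 0,"y": 0,"z": 0,"ax": 0,"ay": 0,"az": 0},
  {"hand": 0,"x": 0,"y": 0,"z": 0,"ax": 0,"ay": 0,"az": 0},
])

```text
t: 4.62
tool_pos: [0.6094, 0.1404, 0.3924]
orientation: [3.032, 0.383, -0.546]
force: [-0.8, -0.6, -2.3]
opening: 0.0127
gripper_force: 55.0
```

```bash
python3 - <<'E'
from h import *
rel(goal(mill(-.031,0,.14),MTH,np.radians(20)))
im,W=cloud('top'); cv2.imwrite('pics/top1.png',im)
im2,W2=cloud('scene'); cv2.imwrite('pics/scene1.png',im2)
a=cv2.resize(im[140:260,260:370],None,fx=4,fy=4,interpolation=cv2.INTER_CUBIC)
b=cv2.resize(im2[130:265,265:355],None,fx=4,fy=4,interpolation=cv2.INTER_CUBIC)
c=np.zeros((540,800,3),np.uint8);c[:480,:440]=a;c[:540,440:]=b;cv2.imwrite('pics/hold.png',c)
E
```

```text
t 4.625 F [-0.8 -0.6 -2.3] open 0.0127 gf 55.0
grasp pt [0.5527 0.1271 0.2359] tool x in world [ 0.908  0.235 -0.348] tool z [-0.339  -0.08   -0.9374]
shift [-0.0007 -0.     -0.0056] turn [-0.0071  0.0067  0.0008]
```

View pics/hold.png

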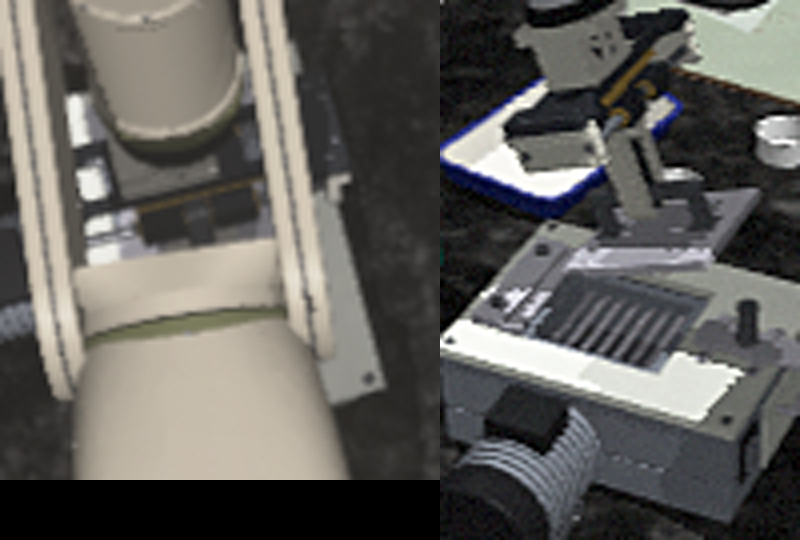

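The top view is blocked by the arm. The scene view shows the cover held tilted over the recess, tongue towards the lip. To compare positions, I'll overlay the predicted outline on an enlarged view.

```bash
cat >> h.py <<'E'
def proj(name,P):
    p=camera_params(name);Rm=R.from_rotvec(p['rotation']).as_matrix()
    c=(np.atleast_2d(P)-p['position'])@Rm
    return np.c_[p['cx']+p['fx']*c[:,0]/-c[:,2],p['cy']-p['fy']*c[:,1]/-c[:,2]]
def held(P,off=(0,0,-.0431)):   # cover-frame points -> world, cover held in the hand
    s=read_state();R0=R.from_rotvec(s['orientation']).as_matrix()
    return s['tool_pos']+.167*R0[:,2]+(np.array(P)+off)@(R0@np.diag([1,-1,-1.])).T
CV=np.array([(.065,.048,0),(.065,-.048,0),(.065,.048,.006),(.065,-.048,.006),(.0435,.055,.009),(.0435,-.055,.009),(-.065,-.055,.009),(-.065,.055,.009),(.0435,.055,0),(-.065,.055,0)])
E
python3 - <<'E'
from h import *
im=cv2.imread('pics/scene1.png');u0,v0,k=310,168,8
a=cv2.resize(im[168:243,265+45-45:365],None,fx=8,fy=8,interpolation=cv2.INTER_CUBIC);u0=265
pts=proj('scene',held(CV))
print(np.round(((pts-[u0,v0]+.5)*k-.5)).astype(int).tolist())
D=np.array([mill(*p) for p in [(.108,.098,.009),(.108,-.098,.009),(-.148,.098,.009),(-.068,.059,.009),(-.068,-.059,.009),(.05,.06,.02)]])
dp=proj('scene',D);print(np.round(((dp-[u0,v0]+.5)*k-.5)).astype(int).tolist())
for q,c in ((pts,(0,0,255)),(dp,(0,200,0))):
    for x in ((q-[u0,v0]+.5)*k-.5): cv2.circle(a,tuple(int(i) for i in x),3,c,1)
cv2.imwrite('pics/ov.png',a)
E
```

```text
[[245, 251], [352, 126], [240, 237], [348, 114], [275, 237], [397, 95], [634, 73], [521, 220], [283, 257], [529, 241]]
[[-19, 388], [209, 136], [577, 563], [426, 447], [545, 283], [154, 350]]
```

View pics/ov.png

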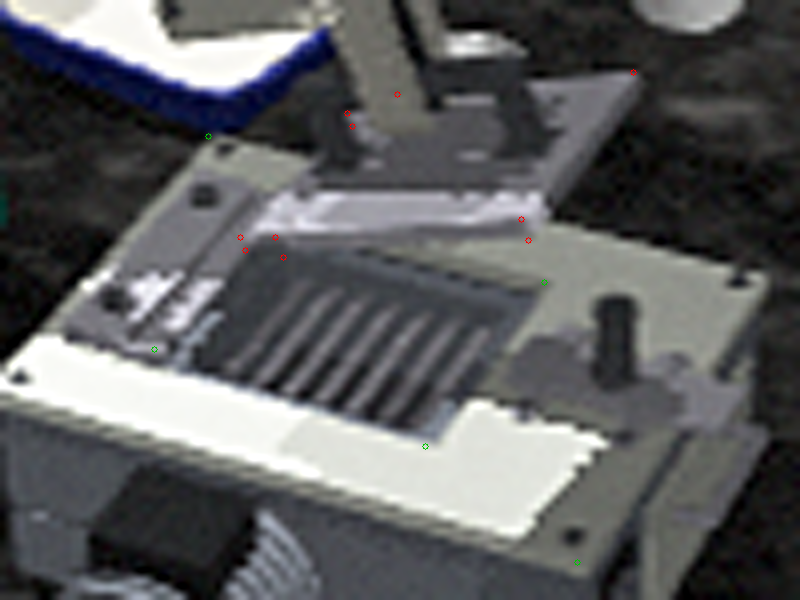

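```bash
python3 - <<'E'
from h import *
np.set_printoptions(precision=4,suppress=True)
Ws=[cloud('scene')[1] for _ in range(4)]
W=np.nanmean(Ws,0);np.save('sc1.npy',W)
s=read_state();R0=R.from_rotvec(s['orientation']).as_matrix();C=R0@np.diag([1,-1,-1.])
g=s['tool_pos']+.167*R0[:,2];print('g',g,'F',s['force'],s['opening'])
Q=(W.reshape(-1,3)-g)@C+[0,0,.0431]
m=(abs(Q[:,0])<.09)&(abs(Q[:,1])<.08)&(Q[:,2]>-.015)&(Q[:,2]<.02)
q=Q[m];print(len(q))
for y0 in np.arange(-.07,.075,.01):
    s_=q[(q[:,1]>y0)&(q[:,1]<=y0+.01)]
    if len(s_)>5: print('y',round(y0,3),len(s_),'x',np.percentile(s_[:,0],[2,98]),'z',np.median(s_[:,2]))
t=q[(abs(q[:,0])<.06)&(abs(q[:,1])<.052)&(q[:,2]>0.0)]
A=np.c_[t[:,:2],np.ones(len(t))];print('plane',np.linalg.lstsq(A,t[:,2],rcond=None)[0],len(t))
M=(W.reshape(-1,3)-MT)@R.from_euler('z',MTH).as_matrix()
d=M[(M[:,0]>-.14)&(M[:,0]<.0)&(M[:,1]>.065)&(M[:,1]<.09)&(abs(M[:,2]-.009)<.02)];print('deck z',np.median(d[:,2]),len(d))
E
```

```text
g [0.5529 0.1277 0.2361] F [ 0.0742 -0.6078 -3.8508] 0.013304201080502027
615
y -0.06 14 x [-0.0669 -0.0252] z 0.009161688850192227
y -0.05 28 x [-0.0671  0.0574] z 0.009336441373358439
y -0.04 34 x [-0.0664  0.053 ] z 0.00924470069968382
y -0.03 30 x [-0.0663  0.0425] z 0.009116355095822603
y -0.02 40 x [-0.0665  0.045 ] z 0.009478483958674636
y -0.01 52 x [-0.0667  0.0592] z 0.009666652361521623
y 0.0 84 x [-0.0667  0.0526] z 0.010158553393068998
y 0.01 55 x [-0.0668  0.0576] z 0.009380799921420019
y 0.02 65 x [-0.0671  0.0554] z 0.009425502274600157
y 0.03 62 x [-0.0663  0.0596] z 0.009491240116452387
y 0.04 64 x [-0.0671  0.0601] z 0.009055574332264345
y 0.05 87 x [-0.0657  0.0372] z 0.005877572430581193
plane [-0.0049 -0.0205  0.0097] 471
deck z 0.009608279578093251 232<stdin>:4: RuntimeWarning: Mean of empty slice
```

```bash
sed -i 's/MT=0.2520,np.array(\[.5853,.1342,.101\])/MT=0.2525,np.array([.583,.133,.101])/' h.py; cat >> h.py <<'E'
DX=-.001
def narrow(xe,ze,pitch=np.radians(20),y=0):
    d=R.from_euler('y',pitch).apply([.065+DX,0,-.0431]); return goal(mill(xe-d[0],y,ze-d[2]),MTH,pitch)
def where():
    s=read_state();R0=R.from_rotvec(s['orientation']).as_matrix();C=R.from_euler('z',-MTH).as_matrix()@R0@np.diag([1,-1,-1.])
    g=R.from_euler('z',-MTH).apply(s['tool_pos']+.167*R0[:,2]-MT)
    print('narrow end',np.round(g+C@[.065+DX,0,-.0431],4),'cover o',np.round(g+C@[DX,0,-.0431],4),'ypr',np.round(R.from_matrix(C).as_euler('ZYX'),4),'Fmill',np.round(R.from_euler('z',-MTH).apply(s['force']),1))
E
python3 - <<'E'
from h import *
where();rel(narrow(.036,.03),narrow(.04,.0095))
E
```

```text
narrow end [0.0146 0.0028 0.0724] cover o [-0.0464  0.0027  0.095 ] ypr [0.001  0.3555 0.0077] Fmill [-0.1 -0.6 -3.9]
t 4.925 F [ 0.1 -0.6 -3.9] open 0.0133 gf 55.0
grasp pt [0.5529 0.1277 0.2361] tool x in world [ 0.907  0.235 -0.348] tool z [-0.3388 -0.0799 -0.9374]
shift [0.0335 0.0014 0.0327] turn [-0.0073  0.0064  0.001 ]
shift [0.0444 0.0016 0.0505] turn [-0.0073  0.0064  0.001 ]
```

>>> carry_out([
  {"hand": 0,"x": 0.012,"y": 0.001,"z": 0.012,"ax": -0.007,"ay": 0.006,"az": 0.001},
  {"hand": 0,"x": 0.024,"y": 0.0015,"z": 0.023,"ax": -0.007,"ay": 0.006,"az": 0.001},
  {"hand": 0,"x": 0.0335,"y": 0.0015,"z": 0.033,"ax": -0.007,"ay": 0.006,"az": 0.001},
  {"hand": 0,"x": 0.038,"y": 0.0015,"z": 0.04,"ax": -0.007,"ay": 0.006,"az": 0.001},
  {"hand": 0,"x": 0.0444,"y": 0.0016,"z": 0.0505,"ax": -0.007,"ay": 0.006,"az": 0.001},
  {"hand": 0,"x": 0.0444,"y": 0.0016,"z": 0.0505,"ax": -0.007,"ay": 0.006,"az": 0.001},
  {"hand": 0,"x": 0.0444,"y": 0.0016,"z": 0.0505,"ax": -0.007,"ay": 0.006,"az": 0.001},
  {"hand": 0,"x": 0.0444,"y": 0.0016,"z": 0.0505,"ax": -0.007,"ay": 0.006,"az": 0.001},
])

```text
t: 5.92
tool_pos: [0.6332, 0.1465, 0.3301]
orientation: [3.027, 0.385, -0.534]
force: [-0.2, 0.1, -4.3]
opening: 0.0136
gripper_force: 55.0
```

```bash
python3 - <<'E'
from h import *
where();rel(narrow(.04,.0095),narrow(.063,.0015))
im,W=cloud('scene')
Ws=[W]+[cloud('scene')[1] for _ in range(4)];import warnings;warnings.simplefilter('ignore');W=np.nanmean(Ws,0)
cv2.imwrite('pics/s2.png',cv2.resize(im[183:243,265:365],None,fx=8,fy=8,interpolation=cv2.INTER_CUBIC))
M=(W.reshape(-1,3)-MT)@R.from_euler('z',MTH).as_matrix()
d=M[(abs(M[:,2]-.009)<.008)]
for x0 in (-.14,-.12,-.1,-.08):
    e=d[(d[:,0]>x0)&(d[:,0]<x0+.02)&(abs(d[:,1])<.12)];print(x0,np.percentile(e[:,1],[1,99]))
e=d[(d[:,1]>.07)&(d[:,1]<.095)];print('x',np.percentile(e[:,0],[1,99]))
k=M[(M[:,2]>.03)&(M[:,2]<.06)&(abs(M[:,0]+.11)<.03)&(abs(M[:,1])<.03)];print('knob',len(k),k.min(0),k.max(0))
E
```

```text
narrow end [0.0403 0.0006 0.0097] cover o [-0.0208  0.0005  0.032 ] ypr [8.000e-04 3.492e-01 3.000e-04] Fmill [-0.2  0.1 -4.3]
t 5.925 F [-0.2  0.1 -4.3] open 0.0136 gf 55.0
grasp pt [0.5779 0.1322 0.1731] tool x in world [ 0.91   0.235 -0.342] tool z [-0.3313 -0.0855 -0.9396]
shift [-0.0002  0.0005  0.0003] turn [0.     0.0002 0.0008]
shift [ 0.0241  0.0006 -0.    ] turn [0.     0.0002 0.0008]
-0.14 [-0.09600897  0.09673476]
-0.12 [-0.09788144  0.09701302]
-0.1 [-0.09747646  0.09684565]
-0.08 [-0.09872477  0.09694049]
x [-0.63658464  0.52970268]
knob 57 [-0.12867367 -0.02865102  0.03060128] [-0.08010883  0.02605432  0.05998228]
```

View pics/s2.png

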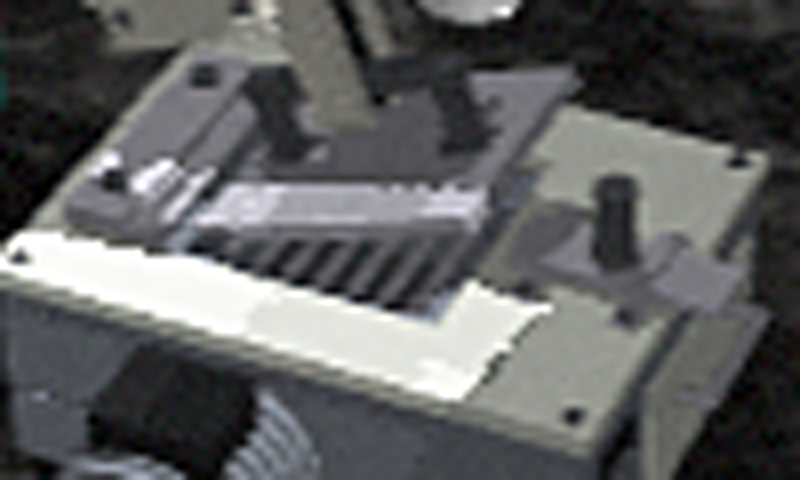

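The tongue is in front of the lip and centred: in the scene depth the deck edges come out at y = ±0.097. Now I'll slide it in gently.

>>> carry_out([
  {"hand": 0,"x": 0.006,"y": 0.0005,"z": 0,"ax": 0,"ay": 0,"az": 0},
  {"hand": 0,"x": 0.012,"y": 0.0005,"z": 0,"ax": 0,"ay": 0,"az": 0},
  {"hand": 0,"x": 0.017,"y": 0.0005,"z": 0,"ax": 0,"ay": 0,"az": 0},
  {"hand": 0,"x": 0.022,"y": 0.0005,"z": 0,"ax": 0,"ay": 0,"az": 0},
  {"hand": 0,"x": 0.022,"y": 0.0005,"z": 0,"ax": 0,"ay": 0,"az": 0},
  {"hand": 0,"x": 0.022,"y": 0.0005,"z": 0,"ax": 0,"ay": 0,"az": 0},
])

```text
t: 6.92
tool_pos: [0.6532, 0.1512, 0.3216]
orientation: [3.027, 0.386, -0.536]
force: [-0.1, -0.2, -3.8]
opening: 0.0138
gripper_force: 55.0
```

```bash
python3 - <<'E'
from h import *
where();rel(narrow(.067,.0015),narrow(.063,-.003))
E
```

```text
narrow end [0.0604 0.0002 0.0013] cover o [-0.0006  0.0001  0.0236] ypr [0.001  0.3507 0.0004] Fmill [-0.1 -0.2 -3.8]
t 6.925 F [-0.1 -0.2 -3.8] open 0.0138 gf 55.0
grasp pt [0.5976 0.1369 0.1647] tool x in world [ 0.909  0.235 -0.344] tool z [-0.3327 -0.0858 -0.9391]
shift [ 0.0057  0.0001 -0.0024] turn [-0.0001  0.0017  0.0009]
shift [0.0035 0.0001 0.0032] turn [-0.0001  0.0017  0.0009]
```

>>> carry_out([
  {"hand": 0,"x": 0.002,"y": 0,"z": -0.0008,"ax": 0,"ay": 0,"az": 0},
  {"hand": 0,"x": 0.004,"y": 0,"z": -0.0016,"ax": 0,"ay": 0,"az": 0},
  {"hand": 0,"x": 0.005,"y": 0,"z": -0.002,"ax": 0,"ay": 0,"az": 0},
  {"hand": 0,"x": 0.005,"y": 0,"z": -0.002,"ax": 0,"ay": 0,"az": 0},
])

```text
t: 7.42
tool_pos: [0.6569, 0.1522, 0.3222]
orientation: [3.024, 0.385, -0.546]
force: [-13.6, -3.9, 4.7]
opening: 0.0133
gripper_force: 55.0
```

```bash
python3 -c "
from h import *
where()"
```

```text
narrow end [0.0628 0.0002 0.002 ] cover o [0.0019 0.0001 0.0247] ypr [0.0007 0.3574 0.0004] Fmill [-14.1  -0.3   4.7]
```

>>> carry_out([
  {"hand": 0,"x": 0.001,"y": 0,"z": -0.0004,"ax": 0,"ay": 0,"az": 0},
  {"hand": 0,"x": 0.002,"y": 0,"z": -0.0008,"ax": 0,"ay": 0,"az": 0},
  {"hand": 0,"x": 0.002,"y": 0,"z": -0.0008,"ax": 0,"ay": 0,"az": 0},
  {"hand": 0,"x": 0.002,"y": 0,"z": -0.0008,"ax": 0,"ay": 0,"az": 0},
])

```text
t: 7.92
tool_pos: [0.6584, 0.1526, 0.3225]
orientation: [3.023, 0.385, -0.55]
force: [-19.9, -5.0, 9.0]
opening: 0.0134
gripper_force: 55.0
```

```bash
python3 -c "
from h import *
where()"
```

```text
narrow end [0.0637 0.0002 0.0023] cover o [0.0029 0.0002 0.0252] ypr [0.0006 0.36   0.0005] Fmill [-20.6   0.1   9. ]
```

>>> carry_out([
  {"hand": 0,"x": -0.003,"y": 0,"z": 0.001,"ax": 0,"ay": 0,"az": 0},
  {"hand": 0,"x": -0.006,"y": 0,"z": 0.0022,"ax": 0,"ay": 0,"az": 0},
  {"hand": 0,"x": -0.006,"y": 0,"z": 0.0022,"ax": 0,"ay": 0,"az": 0},
])

```text
t: 8.3
tool_pos: [0.6544, 0.1515, 0.3221]
orientation: [3.027, 0.385, -0.535]
force: [-0.4, 0.8, -4.7]
opening: 0.0134
gripper_force: 55.0
```

```bash
python3 - <<'E'
from h import *
import warnings;warnings.simplefilter('ignore')
np.set_printoptions(precision=4,suppress=True)
where()
im,W=cloud('scene');Ws=[W]+[cloud('scene')[1] for _ in range(5)];W=np.nanmean(Ws,0)
cv2.imwrite('pics/s3.png',cv2.resize(im[183:243,265:365],None,fx=8,fy=8,interpolation=cv2.INTER_CUBIC))
M=(W.reshape(-1,3)-MT)@R.from_euler('z',MTH).as_matrix()
d=M[(abs(M[:,2]-.009)<.006)&(abs(M[:,1])<.1)&(abs(M[:,0])<.2)]
for a,b in ((.07,.08),(.08,.09),(-.09,-.08),(-.08,-.07)):
    e=d[(d[:,1]>a)&(d[:,1]<b)];print('deck x',a,len(e),np.percentile(e[:,0],[1,3,97,99]),'z',np.median(e[:,2]))
# cover
s=read_state();R0=R.from_rotvec(s['orientation']).as_matrix();C=R0@np.diag([1,-1,-1.])
g=s['tool_pos']+.167*R0[:,2]
Q=(W.reshape(-1,3)-g)@C+[0,0,.0431]
q=Q[(Q[:,0]<.03)&(Q[:,0]>-.09)&(abs(Q[:,1])<.06)&(abs(Q[:,2]-.009)<.006)]
print('cover x min',np.percentile(q[:,0],[1,3]),'y',np.percentile(q[:,1],[2,98]))
t=q[(q[:,0]>-.06)&(abs(q[:,1])<.05)];print('plane',np.linalg.lstsq(np.c_[t[:,:2],np.ones(len(t))],t[:,2],rcond=None)[0],len(t))
# lip: front edge / top
l=M[(abs(M[:,1])<.055)&(M[:,0]>.03)&(M[:,0]<.09)&(M[:,2]>.012)&(M[:,2]<.028)]
print('lip',len(l),np.percentile(l,[2,50,98],axis=0))
E
```

```text
narrow end [0.0619 0.0001 0.0018] cover o [0.0009 0.0001 0.024 ] ypr [0.0008 0.3496 0.0003] Fmill [-0.2  0.9 -4.7]
deck x 0.07 162 [-0.1481 -0.1437  0.0982  0.1028] z 0.009694575612958846
deck x 0.08 177 [-0.1485 -0.145   0.0947  0.0998] z 0.009787044124512324
deck x -0.09 63 [-0.1488 -0.1471  0.0143  0.0939] z 0.009754699623206227
deck x -0.08 71 [-0.1488 -0.1479  0.0955  0.1004] z 0.009824904246628892
cover x min [-0.0677 -0.0671] y [-0.0511  0.0531]
plane [-0.0037 -0.0019  0.0095] 322
lip 258 [[ 0.0317 -0.0437  0.013 ]
 [ 0.0663  0.0169  0.0191]
 [ 0.0888  0.0534  0.0251]]
```

```bash
sed -i 's/np.array(\[.583,.133,.101\])/np.array([.5801,.1323,.101])/' h.py; python3 - <<'E'
from h import *
r=np.radians
where();rel(narrow(.064,.0018,r(16)),narrow(.0642,.0018,r(12)),narrow(.0644,.0018,r(8)),narrow(.0646,.0018,r(4)),narrow(.0648,.0018,r(2)))
E
```

```text
narrow end [0.0649 0.0001 0.0016] cover o [0.0038 0.0001 0.0239] ypr [0.0009 0.3501 0.0004] Fmill [-0.4 -0.2 -4.5]
t 8.6 F [-0.3 -0.3 -4.5] open 0.0137 gf 55.0
grasp pt [0.599  0.1372 0.165 ] tool x in world [ 0.909  0.235 -0.343] tool z [-0.3321 -0.0856 -0.9393]
shift [-0.0156  0.      0.0052] turn [-0.0001  0.0708  0.0008]
shift [-0.0295  0.      0.0111] turn [-1.000e-04  1.407e-01  8.000e-04]
shift [-0.043  0.     0.018] turn [-2.000e-04  2.105e-01  8.000e-04]
shift [-0.056  -0.      0.0258] turn [-2.000e-04  2.803e-01  8.000e-04]
shift [-0.0621 -0.      0.03  ] turn [-2.000e-04  3.152e-01  8.000e-04]
```

>>> carry_out([
  {"hand": 0,"x": -0.008,"y": 0,"z": 0.0026,"ax": 0,"ay": 0.035,"az": 0},
  {"hand": 0,"x": -0.0156,"y": 0,"z": 0.0052,"ax": 0,"ay": 0.071,"az": 0.001},
  {"hand": 0,"x": -0.0226,"y": 0,"z": 0.0081,"ax": 0,"ay": 0.106,"az": 0.001},
  {"hand": 0,"x": -0.0295,"y": 0,"z": 0.0111,"ax": 0,"ay": 0.141,"az": 0.001},
  {"hand": 0,"x": -0.0363,"y": 0,"z": 0.0145,"ax": 0,"ay": 0.176,"az": 0.001},
  {"hand": 0,"x": -0.043,"y": 0,"z": 0.018,"ax": 0,"ay": 0.2105,"az": 0.001},
  {"hand": 0,"x": -0.043,"y": 0,"z": 0.018,"ax": 0,"ay": 0.2105,"az": 0.001},
  {"hand": 0,"x": -0.043,"y": 0,"z": 0.018,"ax": 0,"ay": 0.2105,"az": 0.001},
])

```text
t: 9.6
tool_pos: [0.6094, 0.1399, 0.3199]
orientation: [3.092, 0.392, -0.218]
force: [-0.6, -0.3, -4.4]
opening: 0.0133
gripper_force: 55.0
```

```bash
python3 - <<'E'
from h import *
r=np.radians
where();rel(narrow(.0645,.0018,r(4)),narrow(.0648,.0018,r(1)),narrow(.0648,.0013,0),narrow(.0648,-.0005,0))
E
```

```text
narrow end [0.0642 0.     0.0019] cover o [-0.0001  0.      0.011 ] ypr [-2.000e-04  1.405e-01  1.000e-04] Fmill [-0.6 -0.2 -4.4]
t 9.6 F [-0.6 -0.3 -4.4] open 0.0133 gf 55.0
grasp pt [0.5868 0.1341 0.1545] tool x in world [ 0.959  0.247 -0.14 ] tool z [-0.1356 -0.0348 -0.9901]
shift [-0.0144  0.      0.0051] turn [-0.0001  0.0707 -0.0002]
shift [-0.0247  0.      0.0095] turn [-1.00e-04  1.23e-01 -2.00e-04]
shift [-0.0281  0.      0.0115] turn [-1.000e-04  1.405e-01 -2.000e-04]
shift [-0.0279  0.      0.0133] turn [-1.000e-04  1.405e-01 -2.000e-04]
```

>>> carry_out([
  {"hand": 0,"x": -0.0072,"y": 0,"z": 0.0025,"ax": 0,"ay": 0.035,"az": 0},
  {"hand": 0,"x": -0.0144,"y": 0,"z": 0.0051,"ax": 0,"ay": 0.0707,"az": 0},
  {"hand": 0,"x": -0.0196,"y": 0,"z": 0.0073,"ax": 0,"ay": 0.097,"az": 0},
  {"hand": 0,"x": -0.0247,"y": 0,"z": 0.0095,"ax": 0,"ay": 0.123,"az": 0},
  {"hand": 0,"x": -0.0281,"y": 0,"z": 0.0115,"ax": 0,"ay": 0.1405,"az": 0},
  {"hand": 0,"x": -0.0281,"y": 0,"z": 0.0115,"ax": 0,"ay": 0.1405,"az": 0},
  {"hand": 0,"x": -0.0281,"y": 0,"z": 0.0115,"ax": 0,"ay": 0.1405,"az": 0},
])

```text
t: 10.48
tool_pos: [0.5808, 0.1325, 0.3124]
orientation: [-3.116, -0.395, -0.001]
force: [-0.1, -0.6, -4.4]
opening: 0.0134
gripper_force: 55.0
```

```bash
python3 - <<'E'
from h import *
where();rel(narrow(.0648,.0,0))
E
```

```text
narrow end [0.0648 0.     0.0013] cover o [-0.0002  0.      0.0013] ypr [-0.0002 -0.0004  0.0001] Fmill [-0.2 -0.5 -4.4]
t 10.475 F [-0.1 -0.6 -4.4] open 0.0134 gf 55.0
grasp pt [0.5809 0.1325 0.1454] tool x in world [0.968 0.25  0.   ] tool z [ 3.e-04  2.e-04 -1.e+00]
shift [0.0001 0.     0.0013] turn [-0.0001 -0.0004 -0.0002]
```

>>> carry_out([
  {"hand": 0,"x": 0,"y": 0,"z": 0.001,"ax": 0,"ay": 0,"az": 0},
  {"hand": 0,"x": 0,"y": 0,"z": 0.002,"ax": 0,"ay": 0,"az": 0},
  {"hand": 0,"x": 0,"y": 0,"z": 0.002,"ax": 0,"ay": 0,"az": 0},
  {"hand": 0,"x": 0,"y": 0,"z": 0.002,"ax": 0,"ay": 0,"az": 0},
])

```text
t: 10.98
tool_pos: [0.5809, 0.1325, 0.3111]
orientation: [-3.116, -0.395, -0.002]
force: [-4.9, -0.3, 5.9]
opening: 0.0137
gripper_force: 55.0
```

```bash
python3 - <<'E'
from h import *
where();rel(narrow(.0648,.0,0))
E
```

```text
narrow end [ 0.065 -0.     0.   ] cover o [-0.  0. -0.] ypr [-0.0002 -0.001   0.    ] Fmill [-4.8  0.9  5.9]
t 10.975 F [-4.9 -0.3  5.9] open 0.0137 gf 55.0
grasp pt [0.581  0.1325 0.1441] tool x in world [0.968 0.25  0.001] tool z [ 1.e-03  3.e-04 -1.e+00]
shift [ 0.  0. -0.] turn [-0.     -0.001  -0.0002]
```

The cover is seated: contact at z = 0 with the plate flat. Now I'll release it and go up.

>>> carry_out([
  {"hand": 45,"x": 0,"y": 0,"z": 0,"ax": 0,"ay": 0,"az": 0},
  {"hand": 45,"x": 0,"y": 0,"z": 0,"ax": 0,"ay": 0,"az": 0},
  {"hand": 45,"x": 0,"y": 0,"z": 0,"ax": 0,"ay": 0,"az": 0},
  {"hand": 45,"x": 0,"y": 0,"z": 0,"ax": 0,"ay": 0,"az": 0},
  {"hand": 45,"x": 0,"y": 0,"z": -0.02,"ax": 0,"ay": 0,"az": 0},
  {"hand": 45,"x": 0,"y": 0,"z": -0.06,"ax": 0,"ay": 0,"az": 0},
  {"hand": 45,"x": 0,"y": 0,"z": -0.12,"ax": 0,"ay": 0,"az": 0},
  {"hand": 45,"x": 0,"y": 0,"z": -0.15,"ax": 0,"ay": 0,"az": 0},
])

```text
t: 11.98
tool_pos: [0.5808, 0.1325, 0.4664]
orientation: [-3.116, -0.395, -0.011]
force: [1.0, -0.3, 0.6]
opening: 0.0417
gripper_force: 0.0
```

```bash
python3 - <<'E'
from h import *
import warnings;warnings.simplefilter('ignore')
np.set_printoptions(precision=4,suppress=True)
im,W=cloud('scene');W=np.nanmean([W]+[cloud('scene')[1] for _ in range(4)],0)
cv2.imwrite('pics/s4.png',cv2.resize(im[175:250,265:365],None,fx=8,fy=8,interpolation=cv2.INTER_CUBIC))
M=(W.reshape(-1,3)-MT)@R.from_euler('z',MTH).as_matrix()
t=M[(M[:,0]>-.06)&(M[:,0]<.04)&(abs(M[:,1])<.05)&(abs(M[:,1])>.015)&(abs(M[:,2]-.009)<.008)]
print('cover plane',np.linalg.lstsq(np.c_[t[:,:2],np.ones(len(t))],t[:,2],rcond=None)[0],len(t))
k=M[(M[:,2]>.036)&(M[:,2]<.054)&(M[:,0]<-.085)&(M[:,0]>-.15)&(abs(M[:,1])<.025)];print('knob',len(k),k.mean(0),np.percentile(k,[5,95],axis=0))
rel(goal(mill(-.118,0,.120),MTH),goal(mill(-.118,0,.047),MTH))
E
```

```text
cover plane [-0.0019 -0.0008  0.0097] 303
knob 34 [-0.1191  0.0016  0.0464] [[-0.1253 -0.007   0.0366]
 [-0.1124  0.0064  0.0524]]
t 12.225 F [ 0.4  0.3 -0.5] open 0.0417 gf 0.0
grasp pt [0.5806 0.1324 0.2931] tool x in world [0.968 0.25  0.   ] tool z [ 0.0003  0.0002 -1.    ]
shift [-0.1184  0.      0.072 ] turn [-0.0001 -0.0003 -0.0002]
shift [-0.1185  0.      0.145 ] turn [-0.0001 -0.0003 -0.0002]
```

View pics/s4.png

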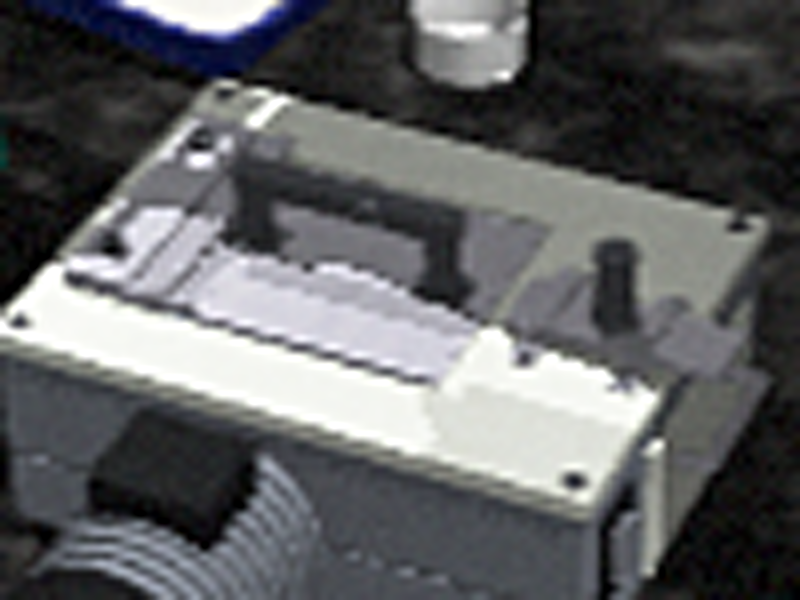

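The cover lies flush in the recess. The knob is at about (615,285) in the crop, drawn back. Next, pinch it.

>>> carry_out([
  {"hand": 55,"x": -0.05,"y": 0,"z": 0.02,"ax": 0,"ay": 0,"az": 0},
  {"hand": 55,"x": -0.1,"y": 0,"z": 0.04,"ax": 0,"ay": 0,"az": 0},
  {"hand": 55,"x": -0.1185,"y": 0,"z": 0.072,"ax": 0,"ay": 0,"az": 0},
  {"hand": 55,"x": -0.1185,"y": 0,"z": 0.072,"ax": 0,"ay": 0,"az": 0},
  {"hand": 55,"x": -0.1185,"y": 0,"z": 0.11,"ax": 0,"ay": 0,"az": 0},
  {"hand": 55,"x": -0.1185,"y": 0,"z": 0.144,"ax": 0,"ay": 0,"az": 0},
  {"hand": 55,"x": -0.1185,"y": 0,"z": 0.144,"ax": 0,"ay": 0,"az": 0},
])

```text
t: 13.1
tool_pos: [0.4658, 0.1029, 0.3142]
orientation: [-3.116, -0.395, 0.007]
force: [-0.3, -0.2, 0.1]
opening: 0.0517
gripper_force: 0.0
```

>>> carry_out([
  {"hand": 0,"x": 0,"y": 0,"z": 0,"ax": 0,"ay": 0,"az": 0},
  {"hand": 0,"x": 0,"y": 0,"z": 0,"ax": 0,"ay": 0,"az": 0},
  {"hand": 0,"x": 0,"y": 0,"z": 0,"ax": 0,"ay": 0,"az": 0},
  {"hand": 0,"x": 0,"y": 0,"z": 0,"ax": 0,"ay": 0,"az": 0},
  {"hand": 0,"x": 0,"y": 0,"z": 0,"ax": 0,"ay": 0,"az": 0},
  {"hand": 0,"x": 0,"y": 0,"z": 0,"ax": 0,"ay": 0,"az": 0},
], newtons=25)

```text
t: 13.85
tool_pos: [0.4662, 0.1031, 0.317]
orientation: [-3.116, -0.395, -0.003]
force: [-0.7, 2.2, 6.4]
opening: 0.0174
gripper_force: 25.0
```

>>> carry_out([
  {"hand": 0,"x": 0.005,"y": 0,"z": 0,"ax": 0,"ay": 0,"az": 0},
  {"hand": 0,"x": 0.01,"y": 0,"z": 0,"ax": 0,"ay": 0,"az": 0},
  {"hand": 0,"x": 0.015,"y": 0,"z": 0,"ax": 0,"ay": 0,"az": 0},
  {"hand": 0,"x": 0.02,"y": 0,"z": 0,"ax": 0,"ay": 0,"az": 0},
  {"hand": 0,"x": 0.02,"y": 0,"z": 0,"ax": 0,"ay": 0,"az": 0},
  {"hand": 0,"x": 0.02,"y": 0,"z": 0,"ax": 0,"ay": 0,"az": 0},
])

```text
t: 14.6
tool_pos: [0.4858, 0.1082, 0.317]
orientation: [-3.116, -0.395, -0.003]
force: [0.5, 2.3, 5.4]
opening: 0.0174
gripper_force: 25.0
```

>>> carry_out([
  {"hand": 0,"x": 0.002,"y": 0,"z": 0,"ax": 0,"ay": 0,"az": 0},
  {"hand": 0,"x": 0.004,"y": 0,"z": 0,"ax": 0,"ay": 0,"az": 0},
  {"hand": 0,"x": 0.005,"y": 0,"z": 0,"ax": 0,"ay": 0,"az": 0},
  {"hand": 0,"x": 0.005,"y": 0,"z": 0,"ax": 0,"ay": 0,"az": 0},
  {"hand": 0,"x": 0.005,"y": 0,"z": 0,"ax": 0,"ay": 0,"az": 0},
])

```text
t: 15.22
tool_pos: [0.4899, 0.1092, 0.317]
orientation: [-3.116, -0.395, 0.001]
force: [-5.6, 0.6, 10.8]
opening: 0.0173
gripper_force: 25.0
```

```bash
python3 - <<'E'
from h import *
where();rel(goal(mill(-.095,0,.047),MTH))
E
```

```text
narrow end [-0.0291  0.0003  0.0058] cover o [-0.0941  0.0003  0.0059] ypr [-0.0001  0.0003  0.0004] Fmill [-5.2  2.  10.8]
t 15.225 F [-5.6  0.6 10.8] open 0.0173 gf 25.0
grasp pt [0.4899 0.1093 0.15  ] tool x in world [ 0.968  0.25  -0.   ] tool z [-4.e-04  3.e-04 -1.e+00]
shift [-0.0019  0.0002  0.002 ] turn [-0.0004  0.0003 -0.0001]
```

>>> carry_out([
  {"hand": 0,"x": 0.002,"y": 0,"z": 0,"ax": 0,"ay": 0,"az": 0},
  {"hand": 0,"x": 0.003,"y": 0,"z": 0,"ax": 0,"ay": 0,"az": 0},
  {"hand": 0,"x": 0.003,"y": 0,"z": 0,"ax": 0,"ay": 0,"az": 0},
  {"hand": 0,"x": 0.003,"y": 0,"z": 0,"ax": 0,"ay": 0,"az": 0},
])

```text
t: 15.72
tool_pos: [0.4913, 0.1096, 0.3168]
orientation: [3.116, 0.396, -0.01]
force: [-21.7, -2.5, 22.5]
opening: 0.0174
gripper_force: 25.0
```

The bolt is against its stop: about 25 mm of travel, with the push force up to 22 N. Now I'll release and withdraw.

>>> carry_out([
  {"hand": 55,"x": 0,"y": 0,"z": 0,"ax": 0,"ay": 0,"az": 0},
  {"hand": 55,"x": 0,"y": 0,"z": 0,"ax": 0,"ay": 0,"az": 0},
  {"hand": 55,"x": 0,"y": 0,"z": 0,"ax": 0,"ay": 0,"az": 0},
  {"hand": 55,"x": 0,"y": 0,"z": 0,"ax": 0,"ay": 0,"az": 0},
  {"hand": 55,"x": -0.003,"y": 0,"z": -0.03,"ax": 0,"ay": 0,"az": 0},
  {"hand": 55,"x": -0.003,"y": 0,"z": -0.08,"ax": 0,"ay": 0,"az": 0},
  {"hand": 55,"x": -0.003,"y": 0,"z": -0.12,"ax": 0,"ay": 0,"az": 0},
  {"hand": 55,"x": -0.003,"y": 0,"z": -0.12,"ax": 0,"ay": 0,"az": 0},
])

```text
t: 16.73
tool_pos: [0.491, 0.1092, 0.4405]
orientation: [-3.116, -0.395, -0.012]
force: [-0.1, -0.5, 0.2]
opening: 0.0514
gripper_force: 0.0
```

>>> carry_out([
  {"hand": 55,"x": 0,"y": 0,"z": 0,"ax": 0,"ay": 0,"az": 0},
  {"hand": 55,"x": 0,"y": 0,"z": 0,"ax": 0,"ay": 0,"az": 0},
  {"hand": 55,"x": 0,"y": 0,"z": 0,"ax": 0,"ay": 0,"az": 0},
])

```text
t: 17.1
tool_pos: [0.4899, 0.1091, 0.4348]
orientation: [-3.116, -0.395, 0.003]
force: [-0.3, -0.0, -0.7]
opening: 0.0512
gripper_force: 0.0
```

```bash
python3 - <<'E'
from h import *
import warnings;warnings.simplefilter('ignore')
np.set_printoptions(precision=4,suppress=True)
im,W=cloud('scene');W=np.nanmean([W]+[cloud('scene')[1] for _ in range(4)],0)
cv2.imwrite('pics/s5.png',cv2.resize(im[175:250,265:365],None,fx=8,fy=8,interpolation=cv2.INTER_CUBIC))
M=(W.reshape(-1,3)-MT)@R.from_euler('z',MTH).as_matrix()
t=M[(M[:,0]>-.06)&(M[:,0]<.04)&(abs(M[:,1])<.05)&(abs(M[:,1])>.017)&(abs(M[:,2]-.009)<.008)]
print('cover plane',np.linalg.lstsq(np.c_[t[:,:2],np.ones(len(t))],t[:,2],rcond=None)[0],len(t))
k=M[(M[:,2]>.036)&(M[:,2]<.054)&(M[:,0]<-.075)&(M[:,0]>-.15)&(abs(M[:,1])<.025)];print('knob',len(k),k.mean(0),np.percentile(k,[5,95],axis=0))
E
```

```text
cover plane [-0.0017 -0.0034  0.0096] 279
knob 35 [-0.0948  0.0013  0.0473] [[-0.1012 -0.0084  0.0379]
 [-0.0875  0.0072  0.0527]]
```

View pics/s5.png

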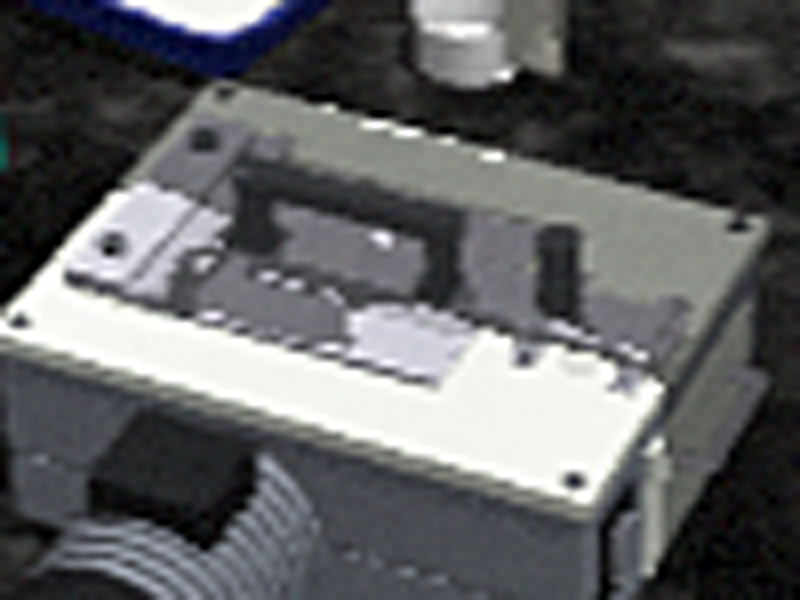

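The cover is flush and the knob has moved to (558,270) in the crop, x = -0.0948 in the mill's frame, which is home. The gripper is clear, so I'll hand in.

```bash
python3 -c "
from h import *
print(robot.close_job())"
```

```text
the job is handed in; nothing more can be done
None
```

The cover is seated flat under the keeper lip, the bolt is home (knob measured 95 mm in front of the recess centre), the cans and stopwatch were never approached, and the job was handed in at about 17 s; the hand-in returned no verdict.

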